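Switch on the strain viewer and set its analyser to crossed

ROBOT

A 6-joint arm with a two-finger parallel gripper is mounted at the origin on the work surface. World frame = base frame: x ahead of the robot, y to its left, z up, the work surface at z = 0. Lengths are in m, angles in rad, forces in N, time in s.
With the tool pointing down it reaches from about 0.275 to 0.85 m from the base axis. Payload 5.2 kg.
Tool frame: the origin (TCP) lies midway between the tips of the shut fingers; the grasp point (between the pads) lies 19 mm behind it; z points along the fingers, y is the line along which they close (so a half turn about z gives the same grasp; the last joint's range is limited). The gripper opens to 85 mm and grips with 20 to 120 N. Pads are 22 mm wide; open, the fingers measure 114 mm over their backs; the gripper's body (76 mm by 85 mm) begins 54 mm behind the grasp point. The pads swing forward as they close: fully open they stand 13 mm farther back than shut.
Start: joints at [1.134, 0.259, 1.535, -0, 1.348, -0.203], TCP at [0.127, 0.535, 0.231] pointing down, gripper open.
Joint ranges: [-3.14, 3.14], [-0.91, 2.08], [0.19, 2.58], [-1.22, 4.36], [0.22, 2.71], [-3.12, 3.12]. Speed limits (rad/s): [2.57, 2.57, 3.14, 3.14, 3.14, 3.14].

INTERFACE

Orientations are given as [roll, pitch, yaw] about the fixed x, y, z axes, in that order (R = Rz(yaw) Ry(pitch) Rx(roll)).
In Python, from workcell import * gives the robot as it stands.
- The arm moves only by the tool jog_arm, never from a script. Its argument "increments" is a list of rows, each a list of 2 entries, a list of its own where there are three numbers: the shift along the tool's x, y, z in parts of the range, where 1.0 means 0.6 m, then the turn, a rotation vector about the tool's x, y, z in shares of 90 degrees (1.0 is 90 degrees). A call has 1 to 20 rows; each row is the pose to reach, as a shift and turn from the pose commanded when the call began, along the tool's axes at that moment; what a row does not reach only later rows make up. A row lasts 1/12 s, in which the tool goes at most 41.7 mm and 7.16 degrees, less where a joint would pass 70% of its speed; a pose out of reach is approached as far as the arm can. A shift or turn number past 1, either way, is cut back to 1. A call with a gripper value outside its range is refused whole. "hand" is the opening, from 0 (shut) to 1 (fully open), set as the call begins (left out, the last holds). The fingers move at their own pace and stop on an object; "grip_force" is the grip in N (left out, the last holds). Time passes only in rows, so rows that repeat a pose let the fingers close. It gives the time, the measured TCP pose, the force, the opening and the grip force at its end, in the units of the state.
- state(): the state, without advancing time (a new reading comes with each control period).
- read_camera(name): name is "scene" or "top"; returns the picture (480x640x3 uint8, red, green, blue); there is no depth.
- camera_params(name): a dict with "intrinsics" (3x3 intrinsics, pixels), "pose" (4x4, takes a point from camera to world coordinates). Camera axes: x right, y down, z forward; pixel columns grow to the right and rows downward; lengths in m; the calibration is good to about 2 mm. A picture is of the moment at which its call begins. camera_params takes no time and is no camera call.
- job_done(): hands the job in; it is judged then, once.
The state is a dict: "time": time; "joints": joint angles; "joint_vel": joint speeds; "effort": joint torques, N m; "tcp_pos": TCP position; "orientation": TCP orientation; "contact_force": force on the tool from outside, world axes, zero at the start; "moment": the same for the moment, N m; "finger_gap": opening from 0.0 (shut) to 1.0 (fully open); "gripper_force": force on a finger pad.
Only numpy, scipy, OpenCV 4.12 (cv2) and the standard library are available. Lean on these libraries where they do the work, as an engineer would, in place of code of your own. Each camera call takes 0.05 s, during which the arm holds its last target. There are 200 camera calls.

TASK

Get the bench strain viewer ready to check the glass bottle standing on it: press its red rocker switch on (the half with the white bar fully down), and push the analyser ring's lever around by its upright pin until the red pointer stands on the broad green mark. Push the pin gently with a fingertip or the outside of the fingers, do not grip it, and leave the bottle under the analyser and everything else on the bench where it stands.

Things in the scene. Friction and masses are not known exactly. Their poses are not given: they have to be found in the camera images.
- viewer: bench strain viewer, fixed: white lamp house 75 mm high with a round lit field, column behind, and above the field a horizontal white scale ring, 148 mm diameter, its top at 227 mm. Origin on the table under the ring's centre; z up, -x its front (faces the robot), +y its left. Lamp house: x -100 to 130, y -215 to 110 mm. Column and clamp: x 85 to 152 mm, top at 245 mm.
- ring_centre (a point): centre of the fixed scale ring, at the height of its top; the black analyser ring turns about the vertical line through it
- analyser_ring (a joint): angle of the black analyser ring and its lever, rad, growing counter-clockwise seen from above: 0 = red pointer at the broad blue mark, 1.571 = red pointer at the middle of the broad green mark. Thin black marks every 10 degrees. Stops at -0.26 and 1.83. It turns stiffly (about 1.2 N at the pin) and stays where it is left.
- lever_pin (a point): lever of the analyser ring: dark frame 18 mm wide, 3 mm thick, reaching out over the scale, with a red pointer in its opening and an upright aluminium pin at its outer end (11 mm diameter, 4 to 30 mm above this point). The point lies on the pin's axis, 88 mm from the ring's axis, 234.5 mm above the table; its x points outward, y the way the joint grows. Free space under and around the pin.
- crossed_mark (a point): middle of the broad green mark on the scale ring (6 mm wide), 66 mm from the ring's axis, at azimuth 45 degrees counter-clockwise from the viewer's front (-x); the blue mark lies 45 degrees clockwise from the front
- lamp_switch (a joint): red rocker switch of the lamp, rad: 0 = off (its near half, with the white bar, stands up), 0.4 = on (that half pressed level); it stays where it is left and takes about 3 N
- switch_on (a point): on top of the rocker's near half, 2 mm from its outer edge: press straight down (5 mm travel; 91 mm above the table when off, 86 when on). The rocker, 30 mm along the viewer's x and 22 wide, has its pivot 13 mm from here toward +x, in a black frame (top 81 mm) on the deck at the viewer's right. A dimmer knob, top at 91 mm, stands 85 mm behind the pivot.
- specimen: clear glass bottle with black cap, standing on the round lit field under the analyser; 48 mm diameter, 105 mm tall; origin at the centre of its underside
- bottle_a: clear glass bottle with black cap and paper label, 56 mm diameter, 120 mm tall, on the table left of the viewer; origin at the centre of its underside
- bottle_b: clear glass bottle with black cap, 56 mm diameter, 120 mm tall, on the table left of the viewer; origin at the centre of its underside
- vial_a: small glass vial with white cap, 25 mm diameter, 55 mm tall, on the table in front of the viewer; origin at the centre of its underside
- vial_b: small glass vial with white cap, like the other vial, in front of the viewer; origin at the centre of its underside
- spirit_lamp: capped steel spirit lamp, dome shaped, 92 mm diameter, 90 mm tall, right of the viewer; origin at the centre of its underside
- bowl: clear plastic bowl, 124 mm diameter, 50 mm tall, on the table left of the viewer, beyond the bottles; origin at the centre of its underside
- tweezers: steel tweezers lying on the table in front of the viewer, 120 mm long, 13 mm high; origin at its underside, under the middle of the blades

How it is judged:
At the end, for the whole second after the job is handed in: The lamp switch is on (joint above 0.3 rad of 0.4), the analyser ring is at rest with its pointer within 4 degrees (0.070 rad) of the middle of the green mark, and all loose things stand upright where they were (the bottle under the analyser within 15 mm, the others within 20 mm) (value of joint lamp_switch above 0.3 rad and value of joint analyser_ring between 1.501 and 1.641 rad and velocity of joint analyser_ring between -0.02 and 0.02 rad/s and distance of specimen from where it was at the start of the episode below 0.015 m and distance of each of bottle_a, bottle_b, vial_a, vial_b, spirit_lamp, bowl, tweezers from where it was at the start of the episode below 0.02 m and angle between each of specimen, bottle_a, bottle_b, vial_a, vial_b, spirit_lamp, bowl's own z axis and vertical below 0.2 rad); the robot touches nothing.
It fails at once if the lever is pinched or forced (more than 25 N between the fingers and the lever or its ring) (contact force between the fingers and analyser_ring above 25 N).
It fails at once if the bottle under the analyser is moved more than 15 mm, lifted or tipped (distance of specimen from where it was at the start of the episode above 0.015 m or angle between specimen's own z axis and vertical above 0.2 rad).
It fails at once if another loose thing on the bench is moved more than 20 mm, lifted or tipped (distance of any of bottle_a, bottle_b, vial_a, vial_b, spirit_lamp, bowl, tweezers from where it was at the start of the episode above 0.02 m or angle between any of bottle_a, bottle_b, vial_a, vial_b, spirit_lamp, bowl's own z axis and vertical above 0.2 rad).
It also fails if it takes over 51 s, if anything falls off the work surface, if the arm or the gripper's body presses on something with over 40 N, if the wrist force passes 120 N, or if a joint passes its speed limit or range.

## Working session

There is one attempt and no reset: what is moved stays moved. The work goes in short steps, Python scripts to look and compute and a tool call to move; the robot and the scene stay as the last step left them, time stands still between calls to the robot, and variables do not carry over. Pictures are saved under pics/ and viewed, at most 10 in all, crops included, and the job is handed in when it is done.

Besides the shell and the picture viewer there is one more tool, called after "Call:" as name(argument=value, ...) on one line, values as JSON. jog_arm: Moves the arm, as the interface text tells. Its arguments: {"type":"object","properties":{"increments":{"type":"array"},"hand":{"type":"number"},"grip_force":{"type":"number"}},"required":["increments"]}

```bash
mkdir -p pics
python3 - <<'E'
from workcell import *
import cv2
for n in("scene","top"):
    cv2.imwrite(f"pics/{n}0.png",read_camera(n)[:,:,::-1]); p=camera_params(n); print(n,p["intrinsics"],p["pose"])
s=state();print(s["tcp_pos"],s["orientation"],s["time"])
E
```

```text
scene [[437.5935255    0.         326.18067132]
 [  0.         437.5935255  234.04840251]
 [  0.           0.           1.        ]] [[-0.70151316  0.51266444 -0.49502975  0.95469283]
 [ 0.71246162  0.48826657 -0.50397837  0.4742621 ]
 [-0.01666531 -0.70623716 -0.70777916  0.72540417]
 [ 0.          0.          0.          1.        ]]
top [[461.09432285   0.         319.65020754]
 [  0.         461.09432285 239.86054354]
 [  0.           0.           1.        ]] [[-0.01775061 -0.98149481  0.19066427  0.3934232 ]
 [-0.99981512  0.01883429  0.00387291  0.04873863]
 [-0.00739227 -0.19056027 -0.98164766  1.11823434]
 [ 0.          0.          0.          1.        ]]
[0.12720333 0.53460704 0.23056629] [-3.13997930e+00 -3.05044828e-04  2.90780078e+00] 0.1
```

View pics/scene0.png

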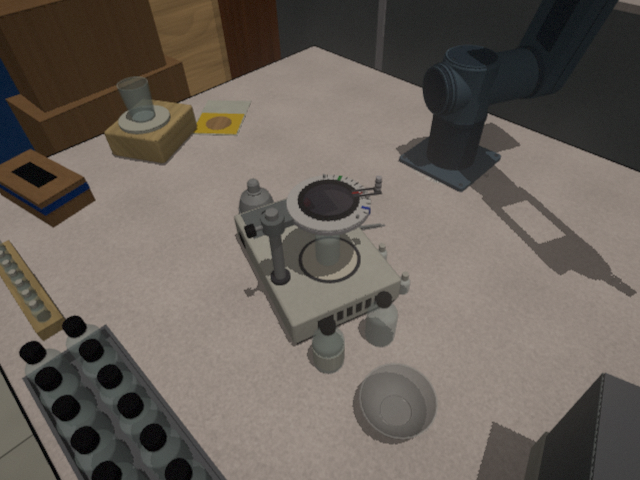

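View pics/top0.png

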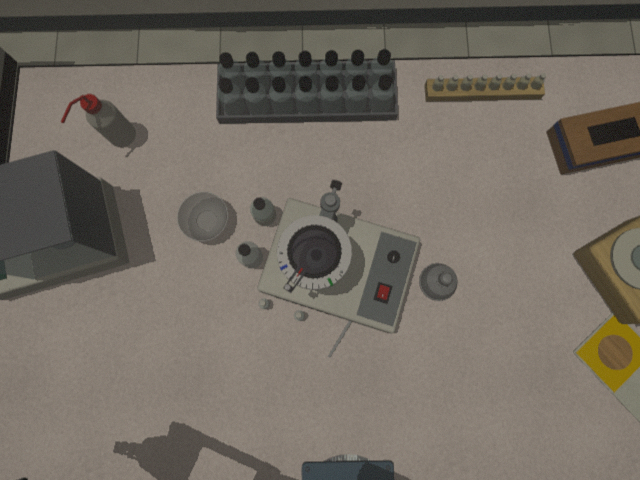

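The overview shows the viewer at about (340,262) in the top picture, with the ring centre near (315,250), the pin near (290,290) and the rocker near (383,293). I'll take an enlarged crop next.

Run:
```python
import cv2
a=cv2.imread("pics/top0.png")[190:340,230:430]; cv2.imwrite("pics/topc.png",cv2.resize(a,None,fx=4,fy=4,interpolation=cv2.INTER_CUBIC))
a=cv2.imread("pics/scene0.png")[160:310,220:420]; cv2.imwrite("pics/scenec.png",cv2.resize(a,None,fx=4,fy=4,interpolation=cv2.INTER_CUBIC))
```

```text
(no output)
```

View pics/topc.png

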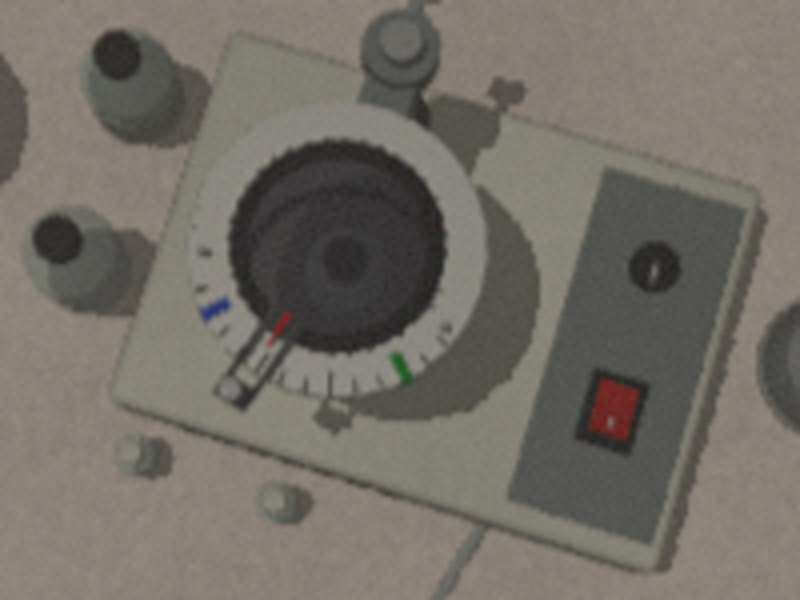

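View pics/scenec.png

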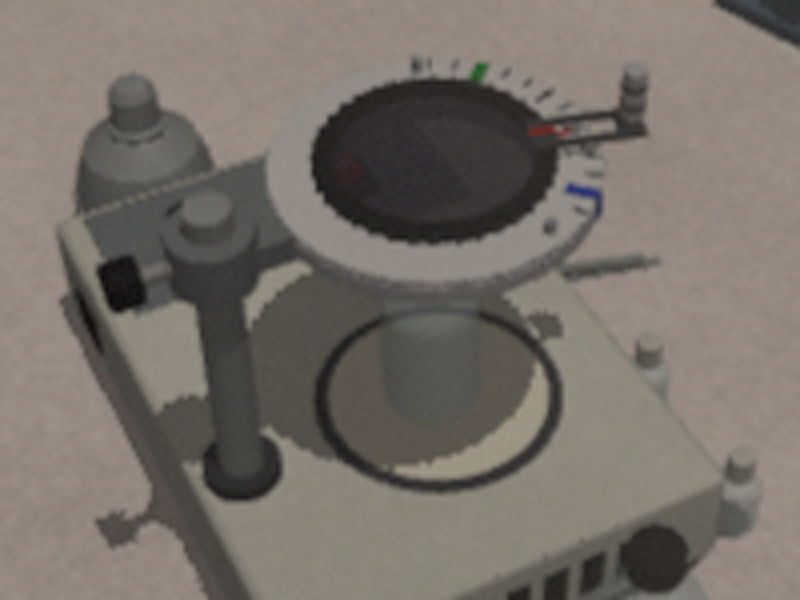

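The top crop shows the blue mark at (215,309), the green mark at (401,368), the pin top at (230,387), the rocker at (613,408) with its white bar near the front at (611,422), and the dimmer at (654,267). Next I fit the viewer pose.

```bash
cat > h.py <<'E'
from workcell import *
import numpy as np
P={n:camera_params(n) for n in("top","scene")}
def world(n,px,z):
    p=P[n]; T=p["pose"]; d=T[:3,:3]@np.linalg.solve(p["intrinsics"],[*px,1]); t=T[:3,3]
    return t+d*(z-t[2])/d[2]
tc=lambda x,y:((x+.5)/4-.5+230,(y+.5)/4-.5+190)
sc=lambda x,y:((x+.5)/4-.5+220,(y+.5)/4-.5+160)
E
python3 - <<'E'
from h import *
from scipy.optimize import least_squares
r=.066/2**.5
F=[("top",tc(236,33),(-1,0),.075,(.13,.11)),("top",tc(115,395),0,.075,(-.1,.11)),("top",tc(652,570),0,.075,(-.1,-.215)),("top",tc(757,190),0,.075,(.13,-.215)),
("top",tc(215,309),0,.227,(-r,r)),("top",tc(401,368),0,.227,(-r,-r)),("top",tc(339,250),0,.224,(0,0)),
("scene",sc(583,192),0,.227,(-r,r)),("scene",sc(479,73),0,.227,(-r,-r))]
W=np.array([world(n,p,z)[:2] for n,p,_,z,_ in F]); L=np.array([f[4] for f in F])
R=lambda a:np.array([[np.cos(a),-np.sin(a)],[np.sin(a),np.cos(a)]])
s=least_squares(lambda q:(L@R(q[2]).T+q[:2]-W).ravel(),[.4,0,0],loss="soft_l1",f_scale=.003).x
print(s); print(((W-s[:2])@R(s[2])-L).round(4)*1000)
for nm,n,p,z in [("pin","top",tc(230,387),.2645),("pinS","scene",sc(635,70),.2645),("rocker","top",tc(613,408),.087),("bar","top",tc(611,422),.09),("knob","top",tc(654,267),.091)]:
    w=world(n,p,z)[:2]; l=(w-s[:2])@R(s[2]); print(nm,w.round(4),"local",l.round(4),np.hypot(*l).round(4),"joint",(np.degrees(np.arctan2(l[1],l[0])%(2*np.pi))-135).round(1))
E
```

```text
[ 0.54385445  0.06371746 -0.32613431]
[[-3.4 -3.7]
 [ 4.6 -5.4]
 [ 3.3  4. ]
 [-1.9  5.5]
 [-0.6  0.8]
 [-0.6 -0.8]
 [-0.8 -1. ]
 [-0.2  0.2]
 [ 0.4 -0. ]]
pin [0.4727 0.1139] local [-0.0835  0.0247] 0.087 joint 28.5
pinS [0.4733 0.1143] local [-0.0831  0.0253] 0.0869 joint 28.0
rocker [ 0.4736 -0.0859] local [-0.0186 -0.1643] 0.1653 joint 128.5
bar [ 0.4656 -0.0841] local [-0.0267 -0.1651] 0.1672 joint 125.8
knob [ 0.5519 -0.1119] local [ 0.0639 -0.1638] 0.1758 joint 156.3
```

```bash
cat >> h.py <<'E'
C=np.array([.5439,.0637]); YAW=-18.69
def pinpose(j,off,z):
    a=np.radians(j+135+YAW); u=np.array([np.cos(a),np.sin(a)]); t=np.array([-u[1],u[0]])
    return [*(C+.088*u-off*t),z,j+135+YAW]
def inc(*poses):
    from scipy.spatial.transform import Rotation as Ro
    s=state(); R0=Ro.from_euler("xyz",s["orientation"])
    for p in poses:
        R1=Ro.from_euler("xyz",[180,0,p[3]],degrees=True)
        print((R0.inv().apply(np.array(p[:3])-s["tcp_pos"])*1000).round(1).tolist(),(R0.inv()*R1).as_rotvec(degrees=True).round(1).tolist())
E
python3 - <<'E'
from h import *
e=pinpose(28.3,.045,.3); print(e)
inc([.25,.30,.3,155],e,pinpose(28.3,.045,.247))
E
```

```text
[np.float64(0.49822110830804284), np.float64(0.15134952283837286), 0.3, 144.61]
[-173.8, -199.9, -69.2] [-0.1, -0.0, 11.6]
[-449.7, -287.0, -69.1] [-0.1, 0.0, 22.0]
[-449.7, -286.9, -16.1] [-0.1, 0.0, 22.0]
```

Careful with the scale: shifts go in shares of 0.6 m and turns go in shares of 90 degrees. That gives: -450 mm / 600 = -0.75, -287 mm / 600 = -0.4783, 22 degrees / 90 = 0.2444.

Call:
jog_arm(increments=[[[-0.0333, -0.0417, -0.0583], [0, 0, 0]], [[-0.075, -0.0867, -0.115], [0, 0, 0.0222]], [[-0.1167, -0.1367, -0.115], [0, 0, 0.0444]], [[-0.16, -0.1867, -0.115], [0, 0, 0.0667]], [[-0.2033, -0.2367, -0.115], [0, 0, 0.0889]], [[-0.2467, -0.2867, -0.115], [0, 0, 0.1111]], [[-0.29, -0.3333, -0.115], [0, 0, 0.1333]], [[-0.3483, -0.3517, -0.115], [0, 0, 0.1444]], [[-0.405, -0.37, -0.115], [0, 0, 0.1667]], [[-0.4633, -0.3883, -0.115], [0, 0, 0.1778]], [[-0.52, -0.405, -0.115], [0, 0, 0.1889]], [[-0.5783, -0.4233, -0.115], [0, 0, 0.2111]], [[-0.635, -0.4417, -0.115], [0, 0, 0.2222]], [[-0.6933, -0.46, -0.115], [0, 0, 0.2333]], [[-0.75, -0.4783, -0.115], [0, 0, 0.2444]], [[-0.75, -0.4783, -0.115], [0, 0, 0.2444]], [[-0.75, -0.4783, -0.115], [0, 0, 0.2444]], [[-0.75, -0.4783, -0.115], [0, 0, 0.2444]]], hand=0)

```text
time: 1.6
tcp_pos: [0.498, 0.1517, 0.2996]
orientation: [-3.141, -0.002, 2.523]
contact_force: [-0.1, 0.4, 0.0]
finger_gap: -0.005
gripper_force: 0.0
```

Run:
```python
from h import *
import cv2
a=np.hstack([read_camera("top")[130:330,220:420],read_camera("scene")[90:290,240:440]]); cv2.imwrite("pics/p1.png",cv2.resize(a[:,:,::-1],None,fx=2,fy=2,interpolation=cv2.INTER_CUBIC))
s=state();print(s["tcp_pos"],s["finger_gap"],s["contact_force"])
inc(pinpose(28.3,.045,.247),pinpose(28.3,.03,.247),*[pinpose(j,.02,.247) for j in (28,38,48,58,68,78)])
```

```text
[0.49756042 0.15233463 0.30029473] -0.002335171098495696 [ 0.41180696  0.08991649 -0.38675669]
[-1.1, -0.4, 53.3] [-0.0, -0.0, 0.1]
[-1.1, -15.4, 53.3] [-0.0, -0.0, 0.1]
[-1.2, -25.0, 53.3] [-0.0, -0.0, 0.4]
[1.0, -40.5, 53.3] [-0.0, -0.0, -9.6]
[0.5, -56.2, 53.3] [-0.0, -0.0, -19.6]
[-2.7, -71.6, 53.3] [-0.0, -0.0, -29.6]
[-8.6, -86.2, 53.3] [0.0, -0.0, -39.6]
[-16.9, -99.6, 53.3] [0.0, -0.0, -49.6]
```

View pics/p1.png

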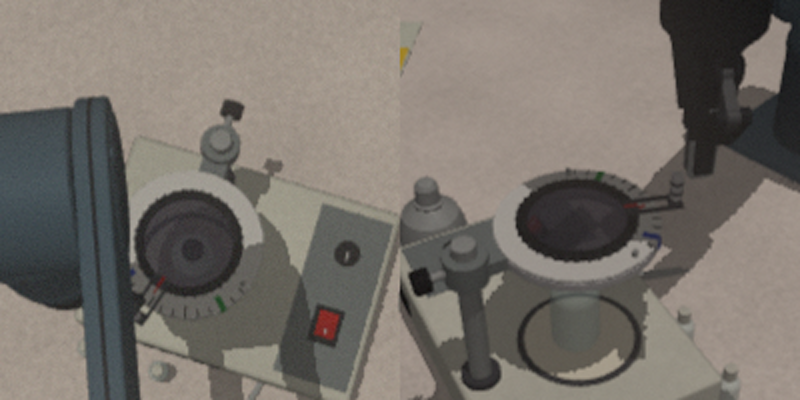

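The fingers are shut and hang behind the pin at its counter-side, with clear space around them. I lower them and start pushing.

Converted, -56 mm / 600 = -0.0933, 53 mm / 600 = 0.0883, -2.5 degrees / 90 = -0.0278.

Call:
jog_arm(increments=[[[-0.0017, 0, 0.0333], [0, 0, 0]], [[-0.0017, 0, 0.0667], [0, 0, 0]], [[-0.0017, 0, 0.0883], [0, 0, 0]], [[-0.0017, 0, 0.0883], [0, 0, 0]], [[-0.0017, -0.0133, 0.0883], [0, 0, 0]], [[-0.0017, -0.025, 0.0883], [0, 0, 0]], [[-0.0017, -0.0333, 0.0883], [0, 0, 0]], [[-0.0017, -0.0417, 0.0883], [0, 0, 0]], [[0, -0.0483, 0.0883], [0, 0, -0.0278]], [[0, -0.055, 0.0883], [0, 0, -0.0556]], [[0.0008, -0.0617, 0.0883], [0, 0, -0.0833]], [[0.0017, -0.0675, 0.0883], [0, 0, -0.1111]], [[0.0017, -0.0742, 0.0883], [0, 0, -0.1333]], [[0.0017, -0.0808, 0.0883], [0, 0, -0.1667]], [[0.0013, -0.0875, 0.0883], [0, 0, -0.1889]], [[0.0008, -0.0933, 0.0883], [0, 0, -0.2222]], [[0.0008, -0.0933, 0.0883], [0, 0, -0.2222]]])

```text
time: 3.12
tcp_pos: [0.4659, 0.1056, 0.2482]
orientation: [3.141, 0.002, 2.874]
contact_force: [-0.0, 0.0, -0.7]
finger_gap: 0.001
gripper_force: 0.0
```

Run:
```python
from h import *
s=state();print(s["tcp_pos"],s["contact_force"])
inc(*[pinpose(j,.02,.247) for j in (48,53,58,63,68,73,78,83,88)])
import cv2
a=np.hstack([read_camera("top")[180:330,240:390],read_camera("scene")[130:280,280:430]]); cv2.imwrite("pics/p2.png",cv2.resize(a[:,:,::-1],None,fx=2.6,fy=2.6,interpolation=cv2.INTER_CUBIC))
```

```text
[0.46587733 0.10563866 0.24822342] [-0.02631641  0.01016971 -0.66880609]
[1.5, 0.7, 1.2] [0.0, 0.1, 0.4]
[3.0, -7.0, 1.2] [0.0, 0.1, -4.6]
[3.8, -14.8, 1.2] [0.0, 0.1, -9.6]
[3.9, -22.7, 1.2] [0.0, 0.1, -14.6]
[3.3, -30.6, 1.2] [0.0, 0.1, -19.6]
[2.0, -38.3, 1.2] [0.0, 0.1, -24.6]
[0.0, -46.0, 1.2] [0.0, 0.1, -29.6]
[-2.6, -53.4, 1.2] [-0.0, 0.1, -34.6]
[-5.8, -60.6, 1.2] [-0.0, 0.1, -39.6]
```

View pics/p2.png

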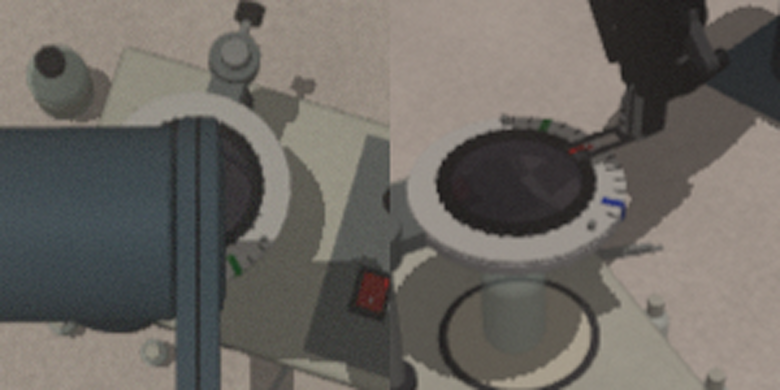

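The lever is turning: in the scene half the pin at (630,115) leans on the finger's outside, and the pointer has moved towards green. I keep pushing to a nominal 83°.

Converted, -53.5 mm / 600 = -0.0892, -1.2 mm / 600 = -0.002, -34.5 degrees / 90 = -0.3833.

Call:
jog_arm(increments=[[[0.0033, -0.0058, 0.0017], [0, 0, -0.0222]], [[0.005, -0.0117, 0.0017], [0, 0, -0.05]], [[0.0058, -0.0183, 0.0017], [0, 0, -0.0778]], [[0.0067, -0.025, 0.0017], [0, 0, -0.1056]], [[0.0067, -0.0317, 0.0017], [0, 0, -0.1333]], [[0.0067, -0.0383, 0.0017], [0, 0, -0.1611]], [[0.0058, -0.045, 0.0017], [0, 0, -0.1889]], [[0.005, -0.0508, 0.0017], [0, 0, -0.2167]], [[0.0042, -0.0575, 0.0017], [0, 0, -0.2444]], [[0.0033, -0.0633, 0.0017], [0, 0, -0.2722]], [[0.0017, -0.07, 0.0017], [0, 0, -0.3]], [[0, -0.0767, 0.0017], [0, 0, -0.3278]], [[-0.002, -0.0833, 0.0017], [0, 0, -0.3556]], [[-0.0042, -0.0892, 0.0017], [0, 0, -0.3833]], [[-0.0042, -0.0892, 0.0017], [0, 0, -0.3833]], [[-0.0042, -0.0892, 0.0017], [0, 0, -0.3833]]])

```text
time: 4.55
tcp_pos: [0.4541, 0.0539, 0.2464]
orientation: [-3.141, 0.0, -2.811]
contact_force: [0.8, -0.5, 0.1]
finger_gap: 0.0
gripper_force: 0.0
```

Run:
```python
from h import *
s=state();print(s["tcp_pos"],s["contact_force"])
inc(*[pinpose(j,.02,.247) for j in (83,86,88,90,92)])
import cv2
a=read_camera("scene")[145:220,280:380]; cv2.imwrite("pics/p3.png",cv2.resize(a[:,:,::-1],None,fx=8,fy=8,interpolation=cv2.INTER_CUBIC))
```

```text
[0.45409635 0.05390407 0.24642453] [ 0.81040026 -0.48449173  0.10401559]
[0.0, -0.5, -0.6] [-0.0, 0.0, -0.4]
[0.9, -5.1, -0.6] [-0.0, 0.0, -3.4]
[1.4, -8.2, -0.6] [-0.0, 0.0, -5.4]
[1.7, -11.3, -0.6] [-0.0, 0.0, -7.4]
[2.0, -14.5, -0.6] [-0.0, 0.0, -9.4]
```

View pics/p3.png

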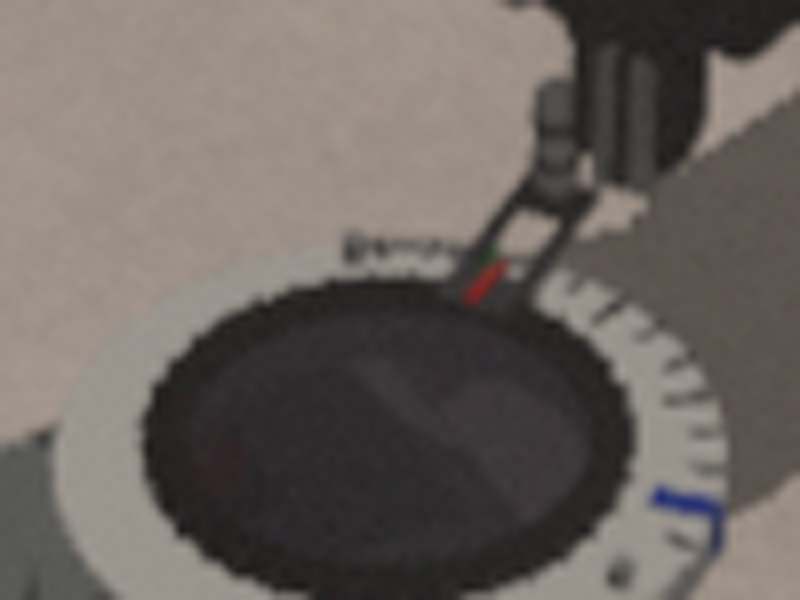

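The pin top is at crop (557,88). The pointer is just short of the green mark, so I turn the pixel into a joint angle.

Run:
```python
from h import *
for y in (84,88,92):
    w=world("scene",(280+557.5/8-.5,145+(y+.5)/8-.5),.2645)[:2]-C; print(np.hypot(*w),np.degrees(np.arctan2(w[1],w[0]))%360-135-YAW)
for n,x,y in (("pointer tip",505,265),("pointer base",470,300)):
    w=world("scene",(280+(x+.5)/8-.5,145+(y+.5)/8-.5),.2345)[:2]-C; print(n,np.hypot(*w),np.degrees(np.arctan2(w[1],w[0]))%360-135-YAW)
```

```text
0.08936767725944827 82.8323945363478
0.08793802029954842 82.43084990568767
0.08651676550968397 82.0172219449708
pointer tip 0.059362219358947775 82.11313801941714
pointer base 0.04450895227906453 84.45775466718212
```

Converted, -60 mm / 600 = -0.1, 1.8 mm / 600 = 0.003, -8 degrees / 90 = -0.0889.

Call:
jog_arm(increments=[[[0.0008, -0.005, 0], [0, 0, -0.0222]], [[0.0017, -0.01, 0], [0, 0, -0.0444]], [[0.0023, -0.015, 0], [0, 0, -0.0667]], [[0.003, -0.02, 0], [0, 0, -0.0889]], [[0.003, -0.02, 0], [0, 0, -0.0889]], [[0.003, -0.02, 0], [0, 0, -0.0889]], [[0.0017, -0.01, 0], [0, 0, -0.0889]], [[-0.0017, 0.01, 0], [0, 0, -0.0889]], [[-0.005, 0.0333, 0], [0, 0, -0.0889]], [[-0.005, 0.0333, -0.05], [0, 0, -0.0889]], [[-0.005, 0.0333, -0.1], [0, 0, -0.0889]], [[-0.005, 0.0333, -0.1], [0, 0, -0.0889]]])

```text
time: 5.6
tcp_pos: [0.4527, 0.0746, 0.3118]
orientation: [-3.137, 0.008, -2.669]
contact_force: [1.2, 0.7, 0.6]
finger_gap: 0.002
gripper_force: 0.0
```

Run:
```python
from h import *
s=state();print(s["tcp_pos"],s["contact_force"])
import cv2
a=read_camera("scene")[145:220,280:380]; cv2.imwrite("pics/p4.png",cv2.resize(a[:,:,::-1],None,fx=8,fy=8,interpolation=cv2.INTER_CUBIC))
# switch approach: outside-most 3 mm, tool x along viewer x
inc([.40,-.02,.30,161.3],[.459,-.081,.30,161.3],[.459,-.081,.10,161.3],[.459,-.081,.084,161.3])
```

```text
[0.45272605 0.07458688 0.31178671] [1.15827634 0.71771748 0.61848494]
[89.3, -60.4, 9.1] [-0.1, 0.4, 45.8]
[64.6, -141.6, 9.5] [-0.1, 0.4, 45.8]
[65.7, -140.9, 209.5] [-0.1, 0.4, 45.8]
[65.8, -140.8, 225.5] [-0.1, 0.4, 45.8]
```

View pics/p4.png

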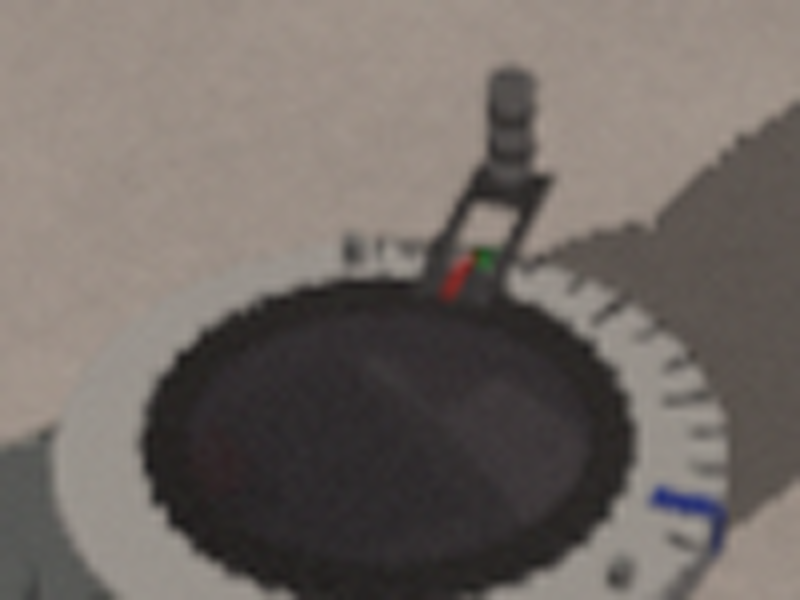

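Here the pin top is at (513,76), the pointer tip at (468,258) and the green mark at (484,258). I check the angle with parallax taken into account.

Run:
```python
from h import *
for n,x,y,z in (("pin",513,74,.2645),("pin",513,79,.2645),("tip",469,257,.2345),("tip",469,257,.23),("base",447,297,.2345),("green",485,258,.227),("leverend",513,184,.236)):
    w=world("scene",(280+(x+.5)/8-.5,145+(y+.5)/8-.5),z)[:2]-C; print(n,np.hypot(*w),np.degrees(np.arctan2(w[1],w[0]))%360-135-YAW)
```

```text
pin 0.08953278716776092 89.68124998648062
pin 0.08765786550377909 89.30744074179896
tip 0.05923390542474359 90.5222233155908
tip 0.06485707666707277 91.98760006807979
base 0.04382971656193703 91.25838462171859
green 0.06926530827576491 89.78759395854587
leverend 0.0867375856147765 88.88778361736672
```

The angle is about 90°, as it should be. The switch comes next.

Converted, 195 mm / 600 = 0.325, 145 mm / 600 = 0.2417, 46 degrees / 90 = 0.5111.

Call:
jog_arm(increments=[[[0.05, -0.0333, 0], [0, 0, 0.0778]], [[0.1, -0.0667, 0], [0, 0, 0.1556]], [[0.1483, -0.1, 0], [0, 0, 0.2222]], [[0.1383, -0.135, 0], [0, 0, 0.3]], [[0.1283, -0.1683, 0], [0, 0, 0.3667]], [[0.1183, -0.2017, 0.0083], [0, 0, 0.4333]], [[0.1083, -0.235, 0.015], [0, 0.0044, 0.5111]], [[0.1083, -0.235, 0.015], [0, 0.0044, 0.5111]], [[0.1083, -0.235, 0.0667], [0, 0.0044, 0.5111]], [[0.1083, -0.235, 0.125], [0, 0.0044, 0.5111]], [[0.1083, -0.235, 0.1833], [0, 0.0044, 0.5111]], [[0.1083, -0.235, 0.2417], [0, 0.0044, 0.5111]], [[0.1083, -0.235, 0.2917], [0, 0.0044, 0.5111]], [[0.1083, -0.235, 0.3167], [0, 0.0044, 0.5111]], [[0.1083, -0.235, 0.325], [0, 0.0044, 0.5111]], [[0.1083, -0.235, 0.325], [0, 0.0044, 0.5111]], [[0.1083, -0.235, 0.325], [0, 0.0044, 0.5111]]])

```text
time: 7.07
tcp_pos: [0.457, -0.0811, 0.1118]
orientation: [-3.139, -0.006, 2.812]
contact_force: [1.2, -0.7, 0.7]
finger_gap: -0.002
gripper_force: 0.0
```

Run:
```python
from h import *
s=state();print(s["tcp_pos"],s["orientation"],s["contact_force"])
inc([.459,-.081,.10,161.3],[.459,-.081,.086,161.3],[.459,-.081,.084,161.3])
import cv2
a=np.hstack([read_camera("top")[190:340,280:430],read_camera("scene")[130:280,190:340]]); cv2.imwrite("pics/p5.png",cv2.resize(a[:,:,::-1],None,fx=2.6,fy=2.6,interpolation=cv2.INTER_CUBIC))
```

```text
[ 0.45698257 -0.08109306  0.11180709] [-3.13895256 -0.00576856  2.81229152] [ 1.24799299 -0.6561326   0.70055003]
[-1.9, 0.8, 11.8] [-0.2, -0.3, -0.2]
[-2.0, 0.8, 25.8] [-0.2, -0.3, -0.2]
[-2.0, 0.8, 27.8] [-0.2, -0.3, -0.2]
```

View pics/p5.png

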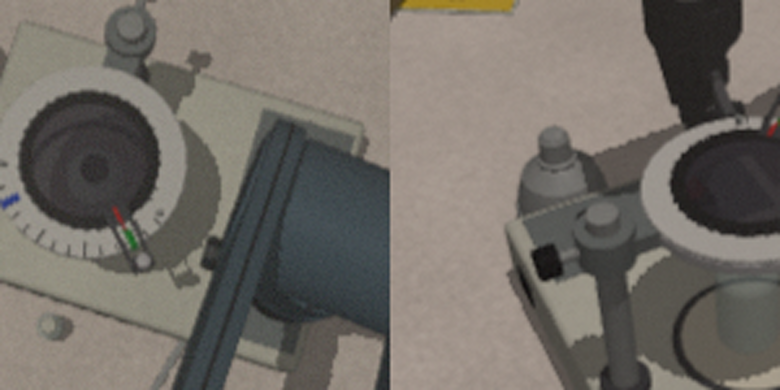

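From above, the red pointer lines up with the green mark and the fingers stand over the rocker. I press straight down.

Converted, 27 mm / 600 = 0.045, 26 mm / 600 = 0.0433.

Call:
jog_arm(increments=[[[-0.0017, 0.0008, 0.0167], [0, 0, 0]], [[-0.0017, 0.0008, 0.0267], [0, 0, 0]], [[-0.0017, 0.0008, 0.0333], [0, 0, 0]], [[-0.0017, 0.0008, 0.0367], [0, 0, 0]], [[-0.0017, 0.0008, 0.04], [0, 0, 0]], [[-0.0017, 0.0008, 0.0417], [0, 0, 0]], [[-0.0017, 0.0008, 0.0433], [0, 0, 0]], [[-0.0017, 0.0008, 0.045], [0, 0, 0]], [[-0.0017, 0.0008, 0.045], [0, 0, 0]], [[-0.0017, 0.0008, 0.045], [0, 0, 0]]])

```text
time: 8.0
tcp_pos: [0.4572, -0.0809, 0.0858]
orientation: [-3.139, -0.007, 2.812]
contact_force: [-7.6, 3.9, 18.4]
finger_gap: -0.005
gripper_force: 9.0
```

18 N at z 0.086 means the rocker is at its stop. I retract and look.

Call:
jog_arm(increments=[[[0, 0, -0.0167], [0, 0, 0]], [[0, 0, -0.0667], [0, 0, 0]], [[0, 0, -0.125], [0, 0, 0]], [[0, 0, -0.1833], [0, 0, 0]], [[0, 0, -0.2417], [0, 0, 0]], [[0, 0, -0.2917], [0, 0, 0]], [[0.05, 0.0333, -0.2917], [0, 0, 0]], [[0.1, 0.075, -0.2917], [0, 0, 0]], [[0.125, 0.125, -0.2917], [0, 0, 0]], [[0.125, 0.1833, -0.2917], [0, 0, 0]], [[0.125, 0.2333, -0.2917], [0, 0, 0]], [[0.125, 0.2333, -0.2917], [0, 0, 0]], [[0.125, 0.2333, -0.2917], [0, 0, 0]]])

```text
time: 9.08
tcp_pos: [0.4336, 0.0769, 0.2594]
orientation: [-3.139, -0.005, 2.815]
contact_force: [-0.0, -0.2, -0.0]
finger_gap: -0.0
gripper_force: 0.0
```

Run:
```python
from h import *
s=state();print(s["tcp_pos"],s["contact_force"])
import cv2
a=read_camera("top")[190:340,230:430]; cv2.imwrite("pics/p6.png",cv2.resize(a[:,:,::-1],None,fx=4,fy=4,interpolation=cv2.INTER_CUBIC))
```

```text
[0.43358462 0.0768815  0.25944281] [-0.03477155 -0.18976303 -0.02481026]
```

View pics/p6.png

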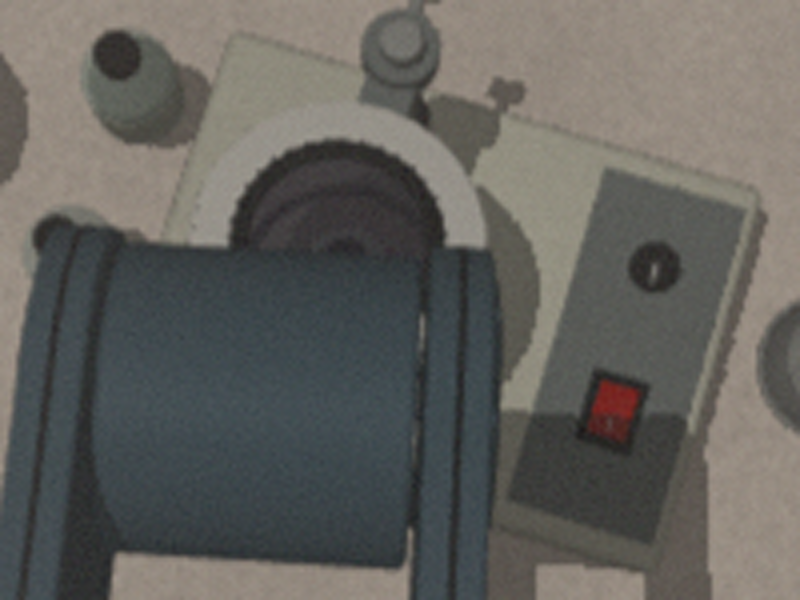

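I took the last retreat to the left, past the pin and without contact, so the arm covers the ring in this picture. The rocker at (613,410) has its near half in shadow. I back off, then compare the lever numerically with the earlier picture.

Converted, 80 mm / 600 = 0.1333, 50 mm / 600 = 0.0833.

Call:
jog_arm(increments=[[[0.0333, 0, -0.0333], [0, 0, 0]], [[0.0833, 0, -0.0667], [0, 0, 0]], [[0.1333, 0.0333, -0.0667], [0, 0, 0]], [[0.1333, 0.0833, -0.0667], [0, 0, 0]], [[0.1333, 0.1333, -0.0667], [0, 0, 0]], [[0.1333, 0.1333, -0.0667], [0, 0, 0]], [[0.1333, 0.1333, -0.0667], [0, 0, 0]]])

```text
time: 9.72
tcp_pos: [0.3839, 0.1771, 0.2995]
orientation: [-3.138, -0.006, 2.813]
contact_force: [0.8, 0.6, -0.0]
finger_gap: -0.001
gripper_force: 0.0
```

Run:
```python
from h import *
import cv2
s=state();print(s["tcp_pos"],s["contact_force"])
a=read_camera("scene")[:,:,::-1]; cv2.imwrite("pics/p7.png",a)
c=cv2.cvtColor(a[145:220,280:380].copy(),cv2.COLOR_BGR2GRAY)
old=cv2.cvtColor(cv2.resize(cv2.imread("pics/p4.png"),(100,75),interpolation=cv2.INTER_AREA),cv2.COLOR_BGR2GRAY)
t=old[6:40,50:72]; r=cv2.matchTemplate(c,t,cv2.TM_CCOEFF_NORMED); print("lever",cv2.minMaxLoc(r)[1::2],"expect (50,6)")
s0=cv2.imread("pics/scene0.png"); d=cv2.absdiff(a,s0).max(2)
for n,(x,y,w,h) in dict(spirit=(236,176,36,35),botA=(310,315,38,58),botB=(362,290,38,55),vials=(376,240,36,55),bowl=(355,360,85,80),spec=(312,228,32,40),tweez=(360,220,28,12)).items():
    t=s0[y:y+h,x:x+w]; r=cv2.matchTemplate(a[y-8:y+h+8,x-8:x+w+8],t,cv2.TM_CCOEFF_NORMED); m=cv2.minMaxLoc(r); print(n,round(m[1],3),m[3],"expect (8,8)")
b=read_camera("top")[:,:,::-1].astype(int); o=cv2.imread("pics/top0.png").astype(int)
def stats(i):
    for y in range(282,304,2): print(y,i[y,378:390:2,2].tolist(), end=" ")
    print()
stats(o);stats(b)
```

```text
[0.38392474 0.17705176 0.2994905 ] [ 0.7996623   0.59063465 -0.00303007]
lever (0.9649866223335266, (50, 6)) expect (50,6)
spirit 0.998 (8, 8) expect (8,8)
botA 0.998 (8, 8) expect (8,8)
botB 0.998 (8, 8) expect (8,8)
vials 0.635 (8, 9) expect (8,8)
bowl 0.997 (8, 8) expect (8,8)
spec 0.993 (8, 8) expect (8,8)
tweez 0.559 (9, 8) expect (8,8)
282 [62, 65, 77, 85, 81, 82] 284 [51, 63, 51, 48, 57, 65] 286 [44, 112, 116, 103, 84, 47] 288 [48, 115, 116, 116, 114, 116] 290 [63, 113, 110, 116, 116, 106] 292 [102, 111, 112, 112, 108, 79] 294 [104, 106, 118, 106, 113, 62] 296 [105, 104, 116, 105, 104, 42] 298 [43, 67, 87, 103, 102, 51] 300 [40, 44, 49, 47, 50, 58] 302 [86, 78, 62, 50, 44, 83] 
282 [69, 69, 80, 89, 90, 91] 284 [56, 58, 48, 49, 61, 78] 286 [43, 112, 109, 98, 70, 50] 288 [52, 119, 122, 122, 125, 119] 290 [71, 120, 122, 124, 123, 123] 292 [112, 123, 124, 126, 123, 87] 294 [126, 128, 134, 124, 125, 72] 296 [130, 127, 142, 125, 132, 54] 298 [80, 96, 129, 127, 103, 58] 300 [53, 48, 57, 76, 61, 60] 302 [93, 80, 75, 50, 52, 87]
```

The lever and all loose things are where they should be, and the rocker's near half shades differently, as it would when pressed down. I hand in.

```bash
python3 -c "
from workcell import *
print(job_done())"
```

```text
the job is handed in; nothing more can be done
None
```

The job is handed in (no verdict came back): I pressed the lamp switch to its stop and pushed the pointer to about 90° on the green mark, and camera checks showed nothing else moved, though arm shadow weakened the match on the vials and tweezers.

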